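# Open the pump's vacuum valve fully, then start the pump

## Task

Get the vacuum pump running: with a fingertip or the outside of the fingers, push the blue-gripped lever on the white valve console from closed, on past its first click at the yellow marks, to the second stop at the green marks. When it is fully open and stays there, press the green START button on the grey switch box all the way down and let it come back up. Push gently and do not grip anything, do not press START before the valve is fully open, never press the red STOP button, and leave the loose glassware and other things standing where they are.

Things in the scene. Friction and masses are not known exactly. Their poses are not given: they have to be found in the camera images.
- valve: White vacuum-valve console fixed to the bench, 130 (its x) by 200 (its y) by 75 high; origin: centre of its underside, z up. The lever stands in a slot in its top, swinging along the console's own y in the plane x = 0. Marks beside the slot: white at y = -62 (closed), yellow at y = 0 (first click), green at y = +62 (second stop, fully open). Lengths in mm.
- lever (a joint): Lever angle, rad: 0 closed (leaning 0.33 to the console's -y), 0.33 first click (upright), 0.66 second stop (leaning 0.33 to +y; hard stop at 0.67). A spring detent holds it at all three: pushed at the grip it takes about 7 N to leave closed and again to leave the first click; past about 0.20 and 0.53 it snaps on to the next place by itself.
- lever_grip (a point): Middle of the lever's blue grip bar, a round bar 20 thick and 60 long overall, lying along the console's x across the top of a 10 thick steel stem. 192 above the bench when leaning (then 49 to the side of the pivot), 200 upright. The pivot (axis along the console's x) is 50 above the bench, 150 from this point. Lengths in mm.
- switchbox: Grey pump switch box with a white top, fixed to the bench, 110 (its x) by 150 (its y) by 60 high; origin: centre of its underside, z up. On its top a green START button at its (x, y) = (-12, +38) and a red STOP button at (-12, -38). Lengths in mm.
- start_top (a point): Middle of the top face of the green START button, 30 in diameter, pressed straight down. Lengths in mm.
- start (a joint): Travel of the green START button, m: 0 released, 0.006 fully down (takes 5 N, springs back).
- stop_top (a point): Middle of the top face of the red STOP button, 30 in diameter; not to be pressed. Lengths in mm.
- stop (a joint): Travel of the red STOP button, m: 0 released, 0.006 fully down.
- cork_ring: Loose cork ring (flask support), outer diameter 100, 28 high (mm); a bystander; origin: centre of its underside.
- amber_bottle: Loose amber glass bottle with red cap, diameter 66, 130 high (mm); a bystander; origin: centre of its underside.
- jar: Loose clear jar, diameter 68, 85 high (mm); a bystander; origin: centre of its underside.
- beaker: Loose empty glass beaker, diameter 72, 90 high (mm); a bystander; origin: centre of its underside.
- white_bottle: Loose white plastic bottle, diameter 60, 120 high (mm); a bystander; origin: centre of its underside.
- stopper: Loose black rubber stopper, top diameter 27, 28 high (mm); a bystander; origin: centre of its underside.
- vial: Loose small amber vial, diameter 24, 45 high (mm); a bystander; origin: centre of its underside.

How it is judged (in metres and radians):
On the way, in this order (a step that is already met when the one before it is completed fails the run):
1. the lever is at the second stop (value of joint lever above 0.6 rad), for 0.3 s.
2. START is pressed down with the lever at the second stop (value of joint lever above 0.6 rad and value of joint start above 0.0045 m), for 0.05 s.
At the end, for the whole second after the job is handed in: The lever rests at the second stop (joint above 0.60 rad), START has been pressed at least 4.5 mm after that and is released again, STOP is up, and every loose thing stands upright within 20 mm of where it was (value of joint lever above 0.6 rad and velocity of joint lever between -0.1 and 0.1 rad/s and value of joint each of start, stop below 0.0015 m and distance of each of cork_ring, amber_bottle, jar, beaker, white_bottle, stopper, vial from where it was at the start of the episode below 0.02 m and angle between each of cork_ring, amber_bottle, jar, beaker, white_bottle, stopper, vial's own z axis and vertical below 0.2 rad); the robot touches nothing.
It fails at once if START pressed (over 3 mm) before the lever is fully open (value of joint start above 0.003 m and value of joint lever below 0.58 rad).
It fails at once if the red STOP button is pressed (over 2 mm) (value of joint stop above 0.002 m).
It fails at once if the lever is gripped or forced (over 35 N from the fingers) (contact force between the fingers and lever above 35 N).
It fails at once if a loose thing is shoved, knocked over or lifted (moved over 20 mm or tipped over 0.5 rad) (distance of any of cork_ring, amber_bottle, jar, beaker, white_bottle, stopper, vial from where it was at the start of the episode above 0.02 m or angle between any of cork_ring, amber_bottle, jar, beaker, white_bottle, stopper, vial's own z axis and vertical above 0.5 rad).
It also fails if it takes over 58 s, if anything falls off the work surface, if the arm or the gripper's body presses on something with over 40 N, if the wrist force passes 120 N, or if a joint passes its speed limit or range.

## Robot

A 6-joint arm with a two-finger parallel gripper is mounted at the origin on the work surface. World frame = base frame: x ahead of the robot, y to its left, z up, the work surface at z = 0. Lengths are in mm, angles in rad, forces in N, time in s.
With the tool pointing down it reaches from about 350 to 775 mm from the base axis. Payload 7.3 kg.
Tool frame: the origin (TCP) lies midway between the tips of the shut fingers; the grasp point (between the pads) lies 19 mm behind it; z points along the fingers, y is the direction in which the jaws open and shut (so a half turn about z gives the same grasp; the last joint's range is limited). The gripper opens to 92 mm and grips with 3 to 60 N. Pads are 19 mm wide; open, the fingers measure 130 mm over their backs; the gripper's body (75 mm by 190 mm) begins 47 mm behind the grasp point.
Start: joints at [1.092, 0.342, 1.524, -0, 1.275, -0.146], TCP at [171.499, 496.219, 226.741] pointing down, gripper open.
Joint ranges: [-2.53, 2.53], [-0.77, 2.02], [0.04, 2.7], [-1, 4.14], [0.28, 2.66], [-3.11, 3.11]. Speed limits (rad/s): [2.57, 2.57, 3.14, 3.14, 3.14, 3.14].

## Interface

Orientations are given as a unit quaternion [x, y, z, w].
In Python, from station import arm gives the robot as it stands.
- The arm moves only by the tool jog_arm, never from a script. Its argument "targets" is a list of rows, each a list of 4 numbers: the shift along the tool's x, y, z in mm, then the turn about the tool's z in degrees. In form: [[x, y, z, spin], ...]. A call has 1 to 12 rows; each row shifts and turns the pose as measured when the row begins, along the tool's axes as they then stand; what a row does not reach is not made up. A row lasts 1/10 s, in which the tool goes at most 50 mm and 8.59 degrees, less where a joint would pass 70% of its speed; a pose out of reach is approached as far as the arm can. A call with a gripper value outside its range is refused whole. "jaw" is the opening, from 0 (shut) to 1 (fully open), set as the call begins (left out, the last holds). The fingers move at their own pace and stop on an object; "squeeze" is the grip in N (left out, the last holds). Time passes only in rows, so rows that do not move let the fingers close. It gives the time, the measured TCP pose, the force and the opening at its end, in the units of the state.
- arm.sense(): the state, without advancing time (a new reading comes with each control period).
- arm.snapshot(name): name is "scene" or "top" or "wrist"; returns a dict with "image" (384x512x3 uint8, red, green, blue), "z_map" (384x512 float32, mm along the optical axis (not along the pixel's ray), 0 where there is no reading), "fov_y" (degrees; the focal length in pixels is half the picture's height over the tangent of half this angle, whatever the lens; pixels are square), "cx", "cy" (the principal point, pixels), "extrinsics" (4x4, takes a point from camera to world coordinates); the wrist camera has in their place "mount" (4x4, takes a point from camera to tool coordinates, whose origin is the TCP and whose axes are the flange's). Camera axes: x right, y down, z forward; pixel columns grow to the right and rows downward; lengths in mm; the calibration is good to about 2 mm. A picture is of the moment at which its call begins: read the wrist's pose just before it.
- arm.hand_in(): hands the job in, once; it reports no verdict.
The state is a dict: "t": time; "joint_positions": joint angles; "joint_velocities": joint speeds; "joint_efforts": joint torques, N m; "eef_pos": TCP position; "ee_rot": TCP orientation; "contact_force": force on the tool from outside, world axes, zero at the start; "torque": the same for the moment, N m; "grip_width": finger opening in mm.
Only numpy, scipy, OpenCV 4.12 (cv2) and the standard library are available. Lean on these libraries where they do the work, as an engineer would, in place of code of your own. Each camera call takes 0.05 s, during which the arm holds its last target.

## Working session

There is one attempt and no reset: what is moved stays moved. The work goes in short steps, Python scripts to look and compute and a tool call to move; the robot and the scene stay as the last step left them, time stands still between calls to the robot, and variables do not carry over. Pictures are saved under pics/ and viewed, and the job is handed in when it is done.

Besides the shell and the picture viewer there is one more tool, called after "Call:" as a command line: name --pt "numbers of a row" for each row, then --argument value for the rest. jog_arm: Moves the arm, as the interface text tells. Its arguments: {"type":"object","properties":{"targets":{"type":"array","items":{"type":"array","items":{"type":"number"}}},"jaw":{"type":"number"},"squeeze":{"type":"number"}},"required":["targets"]}

```bash
mkdir -p pics
cat > h.py <<'E'
import numpy as np, cv2
from station import arm
def snap(n,f):
    s=arm.sense(); d=arm.snapshot(n); cv2.imwrite(f'pics/{f}.png',d['image'][:,:,::-1]); np.savez(f'{f}.npz',**d); return s,d
def K(d):
    f=192/np.tan(np.radians(d['fov_y'])/2); return f,d['cx'],d['cy']
def pts(d):
    f,cx,cy=K(d); v,u=np.mgrid[:384,:512]; z=d['z_map']; P=np.stack([(u-cx)/f*z,(v-cy)/f*z,z,np.ones_like(z)],-1)
    return (P@np.array(d['extrinsics']).T)[...,:3]
E
python3 - <<'E'
from h import *
for n in('scene','top'):
    s,d=snap(n,n+'0'); print(n,K(d),np.round(d['extrinsics'],3).tolist())
print(s)
E
```

```text
scene (np.float64(470.2687952131148), 258.50098083247093, 183.17332955411376) [[-0.841, 0.308, -0.446, 1238.046], [0.542, 0.479, -0.691, 987.27], [0.001, -0.822, -0.57, 935.965], [0.0, 0.0, 0.0, 1.0]]
top (np.float64(478.9737525865368), 261.92201918199413, 184.67152047656313) [[0.001, -0.997, 0.083, 490.094], [-1.0, -0.002, -0.013, 20.965], [0.013, -0.083, -0.996, 1472.09], [0.0, 0.0, 0.0, 1.0]]
{'t': 0.05, 'joint_positions': array([ 1.09200473e+00,  3.42694230e-01,  1.52500946e+00, -3.10319089e-05,
        1.27538153e+00, -1.46030271e-01]), 'joint_velocities': array([-0.00103829, -0.0012727 ,  0.00033201, -0.00158676,  0.0017355 ,
       -0.00188875]), 'joint_efforts': array([ 8.36649597e-04, -4.32425630e+01, -2.44993347e+01,  7.20051653e-02,
        5.23932232e-02, -3.56048997e-05]), 'eef_pos': array([171.31010708, 495.84060412, 226.06238097]), 'ee_rot': array([ 1.65609575e-01,  9.86191113e-01, -7.14722567e-04, -2.15251393e-04]), 'contact_force': array([ 0.71769452, -1.3259936 ,  1.06813897]), 'torque': array([0.04873531, 0.04136772, 0.00930526]), 'grip_width': 92.00550137172114}
```

View pics/scene0.png

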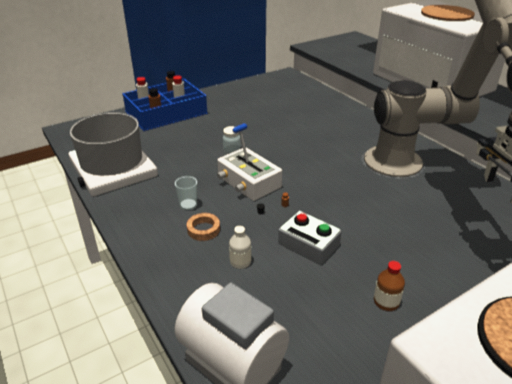

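View pics/top0.png

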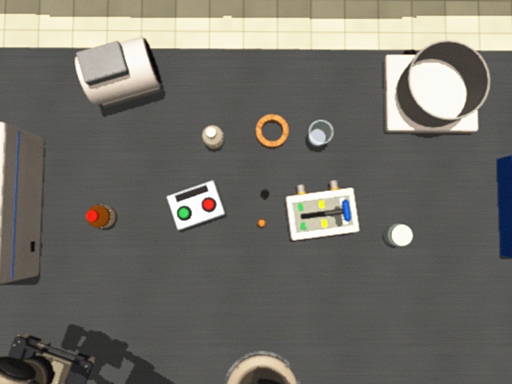

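The scene view shows the console at about (250,172), the switch box at (310,236) and the arm at the far right. In the top view the console is at (322,214) with the blue grip at (347,210), leaning right towards closed. The green marks are at (301,216), START at (184,213) and STOP at (209,204).

```bash
cat > m.py <<'E'
from h import *
import sys
d=dict(np.load('top0.npz')); im=d['image']; P=pts(d); hsv=cv2.cvtColor(im,cv2.COLOR_RGB2HSV)
f,cx,cy=K(d); E=d['extrinsics']
def ray(u,v,z):
    r=E[:3,:3]@np.array([(u-cx)/f,(v-cy)/f,1]); o=E[:3,3]; return o+r*(z-o[2])/r[2]
def cc(lo,hi,z,name,box):
    m=cv2.inRange(hsv,lo,hi); k=np.zeros_like(m); x0,y0,x1,y1=box; k[y0:y1,x0:x1]=m[y0:y1,x0:x1]
    n,l,s,c=cv2.connectedComponentsWithStats(k)
    for i in range(1,n):
        if s[i,4]>=8: print(name,s[i],c[i].round(1),ray(*c[i],z).round(1),'depth',np.median(P[l==i],0).round(1))
    return k
cb=(270,170,370,250); sb=(155,170,235,240)
k=cc((105,120,60),(130,255,255),200,'blue',cb)
print(cv2.minAreaRect(cv2.findNonZero(k)))
cc((45,100,60),(80,255,255),75,'green',cb)
cc((22,100,100),(35,255,255),75,'yellow',cb)
cc((45,100,60),(80,255,255),68,'START',sb)
cc((0,150,100),(8,255,255),68,'STOP',sb)
# tops by depth
for name,h,b in(('valve',75,cb),('box',60,sb)):
    x0,y0,x1,y1=b; m=np.zeros((384,512),np.uint8); m[y0:y1,x0:x1]=(abs(P[y0:y1,x0:x1,2]-h)<10)*255
    c=max(cv2.findContours(m,0,2)[0],key=cv2.contourArea); q=cv2.boxPoints(cv2.minAreaRect(c)); w=np.array([ray(*p,h) for p in q]); print(name,w.mean(0).round(1),w.round(1).tolist(), np.linalg.norm(w[1]-w[0]),np.linalg.norm(w[2]-w[1]))
# loose
m=((P[...,2]>12)&(P[...,2]<300)).astype(np.uint8); n,l,s,c=cv2.connectedComponentsWithStats(m)
for i in range(1,n):
    if s[i,4]>20: q=P[l==i]; print(s[i],q.min(0).round(),q.max(0).round())
E
python3 m.py
```

```text
blue [343 200   8  21 124] [346.1 210.2] [ 528.1 -219.5  200. ] depth [ 526.  -218.8  201.2]
((345.8378601074219, 210.0270233154297), (20.385475158691406, 6.5759596824646), 80.53767395019531)
green [298 203   5   8  30] [300.  206.7] [ 541.7 -108.4   75. ] depth [ 541.  -108.4   76. ]
green [301 223   5   7  29] [302.7 226. ] [ 485.7 -116.1   75. ] depth [ 485.7 -116.4   78.2]
yellow [318 200   7   9  44] [320.9 203.7] [ 550.6 -169.7   75. ] depth [ 549.9 -169.3   76.8]
yellow [321 219   6   9  45] [323.7 222.7] [ 495.4 -177.2   75. ] depth [ 494.4 -177.5   77.9]
START [178 207  12  12 103] [183.2 212.6] [524.4 232.6  68. ] depth [523.  230.8  81.8]
STOP [203 199  11  11 100] [208. 204.] [549.6 160.4  68. ] depth [548.9 159.2  81. ]
valve [ 522.8 -171.8   75. ] [[573.5, -64.2, 75.0], [600.5, -263.3, 75.0], [471.7, -278.6, 75.0], [445.4, -80.9, 75.0]] 200.89562770867684 129.61405726824972
box [548.2 199.5  60. ] [[575.0, 288.8, 60.0], [624.7, 147.1, 60.0], [521.0, 110.6, 60.0], [472.1, 251.6, 60.0]] 150.11617508323022 109.9524296342636
[  75   37   86   70 4372] [837. 306.  12.] [1030
[... 155 characters left out ...]
342] [ 727. -203.   12.] [ 797. -132.   97.]
[   0  122   44  162 6105] [337. 667.  12.] [756. 686. 245.]
[202 125  22  24 383] [723. 121.  13.] [783. 180. 127.]
[ 497  155   15  102 1207] [ 396. -732.   12.] [ 696. -722.   93.]
[ 166  180   60   50 1938] [476. 114.  12.] [621. 286.  91.]
[ 285  180   74   60 3204] [ 448. -279.   14.] [623. -65. 209.]
[260 189   9   9  59] [573. -16.  21.] [597.   8.  35.]
[ 86 205  30  23 550] [482. 445.  14.] [548. 510. 140.]
[257 219   8   8  48] [485.  -4.  27.] [506.  17.  51.]
[383 223  29  23 522] [ 428. -429.   12.] [ 495. -365.   93.]
[ 40 341  10   5  24] [186. 539. 225.] [200. 554. 254.]
[ 228  356   65   28 1112] [ 23. -88.  12.] [101. 101. 244.]
```

```bash
cat > g.py <<'E'
from h import *
from scipy.spatial.transform import Rotation as R
import sys
s=arm.sense(); r=R.from_quat(s['ee_rot']).as_matrix()
print(round(s['t'],2),s['eef_pos'].round(1),s['contact_force'].round(1),'angY',np.degrees(np.arctan2(r[1,1],r[0,1])).round(2),'z',r[:,2].round(3),s['joint_positions'].round(2))
U=np.array([-.137,.9906,0]);C=np.array([522.3,-171.7,0]); print('console y,x',((s['eef_pos']-C)@U).round(1),((s['eef_pos']-C)@np.array([.9906,.137,0])).round(1))
p=s['eef_pos']
for a in sys.argv[1:]:
    q=np.array(eval(a)); print(q,'tool shift',(r.T@(q-p)).round(1)); p=q
E
python3 g.py
```

```text
0.1 [171.3 495.9 226.1] [ 0.2 -0.1 -0.3] angY 70.93 z [-0.001 -0.001 -1.   ] [ 1.09  0.34  1.52 -0.    1.28 -0.15]
console y,x 709.4 -256.2
```

Call:
jog_arm --pt "0 0 -20 -6.75" --pt "0 0 -20 -6.75" --pt "0 0 -20 -6.75" --pt "0 0 -15 -6.75" --pt "0 0 0 0" --jaw 0

```text
t: 0.6
eef_pos: [170.7, 494.7, 300.7]
ee_rot: [-0.078, 0.997, -0.004, -0.002]
contact_force: [1.3, 0.6, -0.2]
grip_width: 56.3
```

```bash
python3 g.py "(450,300,300)" "(520,0,300)" "(538,-290,300)" "(538,-290,180)"
```

```text
0.6 [170.7 494.7 300.7] [ 1.3  0.6 -0.2] angY 98.94 z [-0.004 -0.008 -1.   ] [ 1.09  0.3   1.38  0.    1.47 -0.63]
console y,x 708.3 -257.0
[450 300 300] tool shift [-245.7 -235.7    1.1]
[520   0 300] tool shift [ -22.6 -307.2    2.1]
[ 538 -290  300] tool shift [  27.3 -289.3    2.2]
[ 538 -290  180] tool shift [ -0.6   0.8 120. ]
```

Call:
jog_arm --pt "-33 -31 0 0" --pt "-33 -31 0 0" --pt "-33 -31 0 0" --pt "-33 -31 0 0" --pt "-33 -31 0 0" --pt "-33 -31 0 0" --pt "-33 -31 0 0" --pt "-20 -20 0 1" --pt "0 0 0 0"

```text
t: 1.5
eef_pos: [460.4, 288.1, 289.0]
ee_rot: [-0.056, 0.998, -0.007, -0.008]
contact_force: [-0.3, 1.3, -0.6]
grip_width: 0.2
```

```bash
python3 g.py "(520,0,300)" "(538,-290,300)" "(538,-290,180)"
```

```text
1.5 [460.4 288.1 289. ] [-0.3  1.3 -0.6] angY 96.38 z [-0.016 -0.015 -1.   ] [ 0.42  0.35  1.34 -0.01  1.47 -1.26]
console y,x 464.0 1.7
[520   0 300] tool shift [ -27.1 -293.1   -7.6]
[ 538 -290  300] tool shift [  14.2 -290.2    4.1]
[ 538 -290  180] tool shift [ -2.1   1.6 120. ]
```

Call:
jog_arm --pt "-4 -48 -2 0" --pt "-4 -48 -2 0" --pt "-4 -48 -2 0" --pt "-4 -48 -2 0" --pt "-4 -48 -2 0" --pt "-4 -48 -2 0" --pt "2 -48 0 0" --pt "2 -48 0 0" --pt "2 -48 0 0" --pt "2 -48 0 0" --pt "2 -48 0 0" --pt "0 -40 0 0"

```text
t: 2.7
eef_pos: [527.9, -280.7, 293.9]
ee_rot: [-0.047, 0.999, -0.003, -0.017]
contact_force: [0.6, 0.0, 0.5]
grip_width: 0.4
```

```bash
python3 g.py "(537,-280,290)" "(537,-280,180)"
```

```text
2.7 [ 527.9 -280.7  293.9] [0.6 0.  0.5] angY 95.43 z [-0.034 -0.008 -0.999] [-0.6   0.46  1.16 -0.03  1.55 -2.27]
console y,x -108.8 -9.4
[ 537 -280  290] tool shift [-9.3 -0.1  3.6]
[ 537 -280  180] tool shift [ -3.8   0.5 109.9]
```

Call:
jog_arm --pt "-9 0 30 -2.5" --pt "0 0 40 0" --pt "0 0 38 0" --pt "0 0 0 0" --pt "0 0 0 0"

```text
t: 3.2
eef_pos: [532.5, -283.1, 178.5]
ee_rot: [-0.061, 0.998, -0.001, -0.019]
contact_force: [-0.4, -0.6, 0.8]
grip_width: 0.6
```

```bash
python3 g.py "(537,-280,180)"; python3 -c "
from h import *
snap('scene','s1')"
```

```text
3.2 [ 532.5 -283.1  178.5] [-0.4 -0.6  0.8] angY 97.04 z [-0.037 -0.005 -0.999] [-0.6   0.54  1.34 -0.03  1.29 -2.29]
console y,x -111.8 -5.1
[ 537 -280  180] tool shift [-4.7  2.6 -1.7]
```

View pics/s1.png

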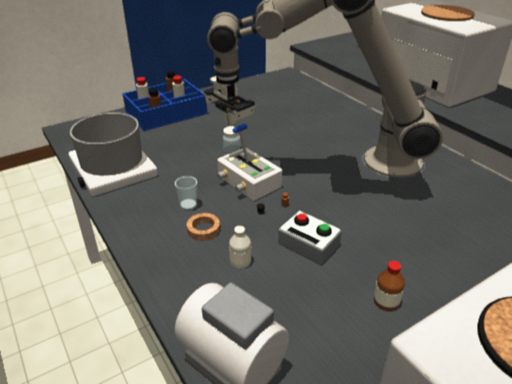

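The fingers are at (240,115), behind the blue grip at (240,129) on its closed side. Nothing has moved. I'll approach and push in small steps.

Call:
jog_arm --pt "-1 10 0 0" --pt "-1 10 0 0" --pt "0 5 0 0" --pt "0 5 0 0" --pt "0 4 0 0"

```text
t: 3.75
eef_pos: [533.0, -247.6, 185.1]
ee_rot: [-0.062, 0.998, -0.006, -0.014]
contact_force: [0.7, -12.0, -1.3]
grip_width: 0.1
```

Call:
jog_arm --pt "0 4 0 0" --pt "0 4 0 0" --pt "0 4 0 0"

```text
t: 4.05
eef_pos: [532.3, -241.4, 187.8]
ee_rot: [-0.061, 0.998, -0.013, -0.012]
contact_force: [-0.9, -5.6, 1.3]
grip_width: 0.4
```

Call:
jog_arm --pt "0 4 0 0" --pt "0 4 0 0" --pt "0 4 0 0"

```text
t: 4.35
eef_pos: [531.3, -233.4, 190.4]
ee_rot: [-0.06, 0.998, -0.018, -0.01]
contact_force: [-0.9, -6.3, 2.4]
grip_width: 0.4
```

```bash
python3 g.py; python3 -c "
from h import *
snap('scene','s2')"
```

```text
4.35 [ 531.3 -233.4  190.4] [-0.9 -6.3  2.4] angY 96.96 z [-0.018 -0.038 -0.999] [-0.52  0.47  1.42 -0.04  1.24 -2.2 ]
console y,x -62.4 0.4
```

View pics/s2.png

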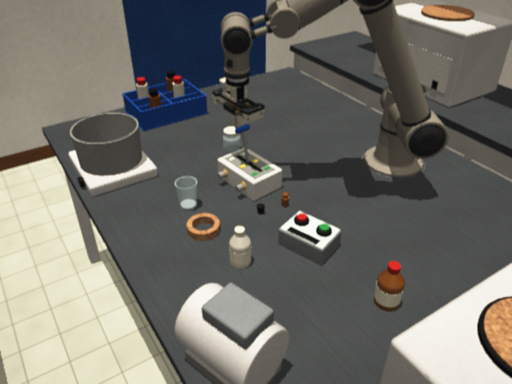

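The grip at (241,129) is moving with the finger, but the tip has drifted up to z 190. I'll keep pushing and steer it back down.

Call:
jog_arm --pt "0 3 4 0" --pt "0 3 4 0" --pt "0 3 4 0"

```text
t: 4.7
eef_pos: [533.3, -231.4, 187.9]
ee_rot: [-0.06, 0.998, -0.028, -0.003]
contact_force: [0.3, -3.0, 4.2]
grip_width: 0.6
```

Call:
jog_arm --pt "0 4 2 0" --pt "0 4 2 0" --pt "0 4 2 0"

```text
t: 5.0
eef_pos: [532.3, -219.6, 182.4]
ee_rot: [-0.059, 0.998, -0.028, -0.001]
contact_force: [-0.6, -0.2, -0.9]
grip_width: 0.7
```

Call:
jog_arm --pt "0 4 2 0" --pt "0 4 2 0" --pt "0 4 2 0"

```text
t: 5.3
eef_pos: [529.9, -205.0, 173.4]
ee_rot: [-0.06, 0.998, -0.027, -0.003]
contact_force: [1.1, 0.3, -0.5]
grip_width: 0.2
```

```bash
python3 g.py; python3 -c "
from h import *
snap('scene','s3')"
```

```text
5.3 [ 529.9 -205.   173.4] [ 1.1  0.3 -0.5] angY 96.89 z [-0.003 -0.053 -0.999] [-0.48  0.46  1.5  -0.05  1.16 -2.15]
console y,x -34.1 3.0
```

View pics/s3.png

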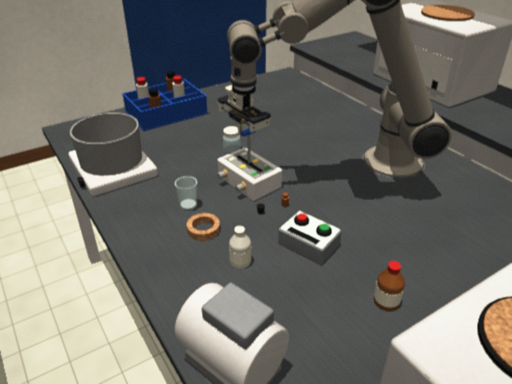

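The lever has clicked to upright, with the stem at (248,140), and there's no contact force at the moment. I'll push on through the second detent.

Call:
jog_arm --pt "0 4 0 0" --pt "0 4 0 0" --pt "0 4 0 0"

```text
t: 5.65
eef_pos: [528.8, -195.8, 173.5]
ee_rot: [-0.06, 0.998, -0.03, -0.003]
contact_force: [-0.3, -5.5, 0.4]
grip_width: 0.4
```

Call:
jog_arm --pt "0 4 1 0" --pt "0 4 1 0" --pt "0 4 1 0"

```text
t: 5.95
eef_pos: [528.3, -186.5, 171.8]
ee_rot: [-0.06, 0.998, -0.033, -0.001]
contact_force: [0.4, -3.0, 2.2]
grip_width: 0.8
```

Call:
jog_arm --pt "0 4 2 0" --pt "0 4 2 0" --pt "0 4 2 0"

```text
t: 6.25
eef_pos: [526.4, -172.6, 163.9]
ee_rot: [-0.06, 0.998, -0.032, -0.001]
contact_force: [0.2, 0.3, 0.1]
grip_width: 0.6
```

Call:
jog_arm --pt "0 4 2 0" --pt "0 4 2 0" --pt "0 4 2 0"

```text
t: 6.55
eef_pos: [524.1, -158.6, 155.4]
ee_rot: [-0.06, 0.998, -0.031, -0.002]
contact_force: [-0.6, -0.2, 0.2]
grip_width: 0.4
```

```bash
python3 g.py; python3 -c "
from h import *
snap('scene','s4');snap('top','t4')"
```

```text
6.55 [ 524.1 -158.6  155.4] [-0.6 -0.2  0.2] angY 96.89 z [-0.001 -0.061 -0.998] [-0.4   0.44  1.58 -0.06  1.1  -2.06]
console y,x 12.7 3.6
```

View pics/s4.png

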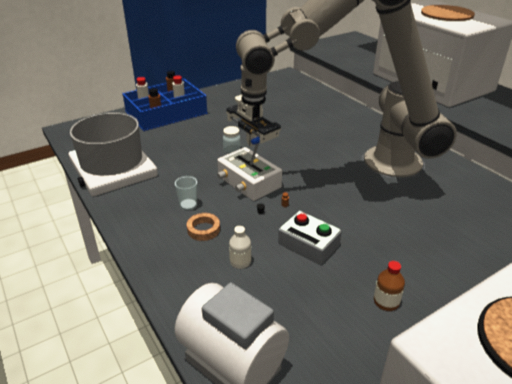

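The lever has snapped away from the finger, with the blue grip at about (254,140), and there's no contact force. I'll back off, lift, and check it.

Call:
jog_arm --pt "0 -15 0 0" --pt "0 -20 -10 0" --pt "0 -10 -40 0" --pt "0 0 -45 0" --pt "0 0 -45 0" --pt "0 -40 0 0" --pt "0 -40 0 0" --pt "0 0 0 0"

```text
t: 7.45
eef_pos: [539.8, -285.8, 310.8]
ee_rot: [-0.06, 0.998, -0.033, -0.001]
contact_force: [-0.2, 0.5, -0.2]
grip_width: 0.7
```

```bash
python3 g.py; python3 -c "
from h import *
snap('scene','s5');snap('top','t5')"; sed 's/top0/t5/' m.py | python3 - | grep -E 'blue|START|STOP|^\['
```

```text
7.45 [ 539.8 -285.8  310.8] [-0.2  0.5 -0.2] angY 96.91 z [ 0.001 -0.067 -0.998] [-0.58  0.44  1.14 -0.06  1.52 -2.27]
console y,x -115.4 1.7
blue [306 205   9  21 143] [309.7 214.9] [ 515.5 -122.6  200. ] depth [ 515.2 -122.9  199.2]
START [178 207  12  12 102] [183.2 212.5] [524.4 232.7  68. ] depth [524.3 230.7  81.5]
STOP [203 199  11  11 102] [208.1 203.9] [549.8 160.2  68. ] depth [549.  158.9  81.4]
[  75   37   86   70 4379] [839. 305.  12.] [1030.  530.  213.]
[ 383   39  107   94 8396] [ 775. -655.   12.] [1033. -375.  179.]
[255 114  33  33 489] [728. -75.  12.] [828.  24.  36.]
[308 120  25  26 348] [ 727. -203.   12.] [ 796. -132.   98.]
[   0  122   44  162 6077] [337. 667.  12.] [756. 687. 246.]
[202 125  22  24 384] [723. 122.  13.] [783. 180. 126.]
[ 498  155   14  102 1202] [ 397. -733.   12.] [ 696. -722.   94.]
[ 166  180   60   50 1931] [476. 113.  15.] [621. 286.  89.]
[ 284  180   71   60 2875] [ 447. -266.   13.] [623. -65. 208.]
[260 189   9   9  59] [573. -16.  22.] [597.   8.  34.]
[ 86 205  30  23 551] [482. 446.  12.] [548. 510. 137.]
[257 219   8   8  49] [485.  -4.  27.] [506.  17.  51.]
[383 223  29  23 518] [ 428. -430.   12.] [ 495. -366.   93.]
[170 345  31  39 440] [ 98. 161. 191.] [184. 234. 298.]
```

View pics/s5.png

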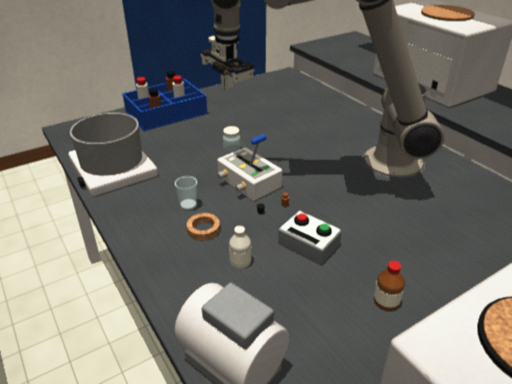

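View pics/t5.png

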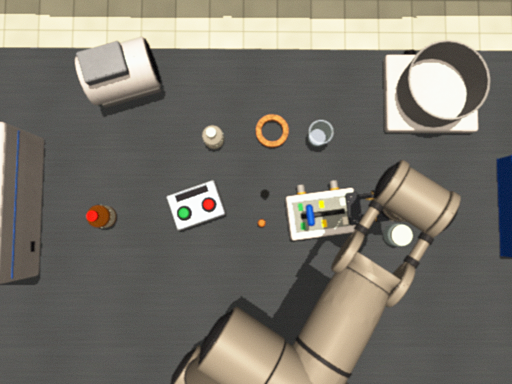

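The grip is now at console y = +49.5 mm, so the lever is fully open. In the top view it's at (310,215), beside the green marks. Every loose item is where it started. START is at about (524,231), with its top at z 81.

```bash
python3 g.py "(524,231,300)"
```

```text
7.55 [ 539.5 -282.1  309.9] [ 0.1  1.1 -0.7] angY 97.02 z [-0.001 -0.063 -0.998] [-0.58  0.44  1.15 -0.05  1.52 -2.27]
console y,x -111.7 1.9
[524 231 300] tool shift [-47.1 510.7 -22.6]
```

Call:
jog_arm --pt "-4 48 3 0" --pt "-4 48 3 0" --pt "-4 48 3 0" --pt "-4 48 3 0" --pt "-4 48 3 0" --pt "-4 48 3 0" --pt "-4 48 3 0" --pt "-4 48 3 0" --pt "-4 48 3 0" --pt "-4 40 3 0" --pt "0 0 0 0"

```text
t: 8.65
eef_pos: [513.7, 206.0, 245.3]
ee_rot: [-0.063, 0.998, -0.03, -0.005]
contact_force: [0.7, -0.3, -0.8]
grip_width: 0.3
```

```bash
python3 g.py "(524,231,300)" "(524,231,110)"
```

```text
8.65 [513.7 206.  245.3] [ 0.7 -0.3 -0.8] angY 97.2 z [-0.006 -0.061 -0.998] [ 0.28  0.4   1.39 -0.06  1.38 -1.41]
console y,x 375.3 43.2
[524 231 300] tool shift [-12.6  20.3 -56.1]
[524 231 110] tool shift [ -2.6  11.3 189.6]
```

Call:
jog_arm --pt "-7 16 25 0" --pt "-6 15 30 0" --pt "0 0 40 0" --pt "0 0 30 0" --pt "0 0 0 0"

```text
t: 9.15
eef_pos: [520.3, 232.7, 116.3]
ee_rot: [-0.066, 0.997, -0.03, -0.004]
contact_force: [0.4, 0.1, 0.4]
grip_width: 0.6
```

```bash
python3 g.py "(524,231,95)"
```

```text
9.15 [520.3 232.7 116.3] [0.4 0.1 0.4] angY 97.59 z [-0.004 -0.061 -0.998] [ 0.32  0.55  1.52 -0.06  1.1  -1.36]
console y,x 400.8 53.4
[524 231  95] tool shift [-3.7 -0.9 21.3]
```

Call:
jog_arm --pt "-4 0 10 0" --pt "0 0 10 0" --pt "0 0 0 0"

```text
t: 9.45
eef_pos: [525.9, 231.5, 98.2]
ee_rot: [-0.066, 0.997, -0.03, -0.002]
contact_force: [-0.5, -0.6, 0.8]
grip_width: 0.4
```

```bash
python3 g.py "(524,231,76)"; python3 -c "
from h import *
snap('scene','s6')
d=snap('wrist','w6')"
```

```text
9.45 [525.9 231.5  98.2] [-0.5 -0.6  0.8] angY 97.55 z [ 0.    -0.06  -0.998] [ 0.31  0.57  1.53 -0.07  1.06 -1.36]
console y,x 398.9 58.8
[524 231  76] tool shift [ 1.8  1.1 22.1]
```

View pics/s6.png

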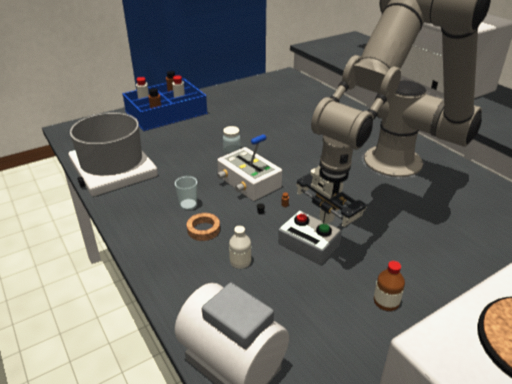

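View pics/w6.png

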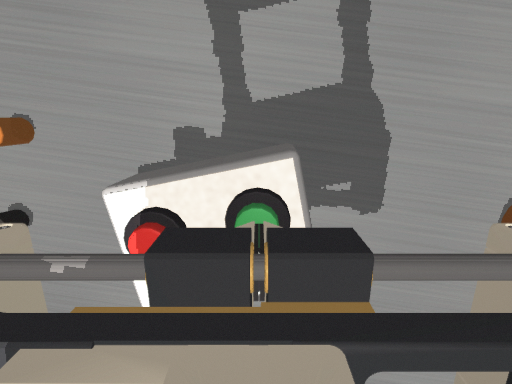

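In the wrist view the shut fingers sit over START at (258,215), well clear of STOP. In the scene view the lever is still open, with its grip at (257,139). Pressing now.

Call:
jog_arm --pt "1 1 7 0" --pt "0 0 5 0" --pt "0 0 3 0" --pt "0 0 0 0"

```text
t: 9.95
eef_pos: [526.4, 232.2, 85.2]
ee_rot: [-0.066, 0.997, -0.029, 0.001]
contact_force: [0.3, 0.1, -0.1]
grip_width: 0.1
```

Call:
jog_arm --pt "0 0 4 0" --pt "0 0 4 0" --pt "0 0 0 0"

```text
t: 10.25
eef_pos: [526.9, 232.2, 77.4]
ee_rot: [-0.066, 0.997, -0.029, 0.002]
contact_force: [-2.0, 0.1, 5.0]
grip_width: 0.2
```

Call:
jog_arm --pt "0 0 3 0" --pt "0 0 3 0"

```text
t: 10.45
eef_pos: [527.2, 232.3, 75.6]
ee_rot: [-0.066, 0.997, -0.029, 0.003]
contact_force: [-11.8, -0.6, 34.8]
grip_width: 0.6
```

Call:
jog_arm --pt "0 0 3 0" --pt "0 0 3 0"

```text
t: 10.65
eef_pos: [527.1, 232.2, 75.9]
ee_rot: [-0.066, 0.997, -0.028, 0.004]
contact_force: [-7.9, -1.6, 22.6]
grip_width: 0.3
```

Run:
```python
from h import *
d=dict(np.load('t5.npz'));P=pts(d);Z=P[...,2]
print(Z[202:224,172:196].round().astype(int))
s,d=snap('scene','s7')
c=d['image'][195:265,270:350]; cv2.imwrite('pics/s7c.png',cv2.resize(c,None,fx=8,fy=8,interpolation=2)[:,:,::-1])
```

```text
[[  65   62   59 1472   64   60   66   63   63   62   62   64   68   57
    57   64   64   56   58   64   63   61   65   59]
 [  65   68   61   65   59   58   69   58   62   60   60   68   59   62
    59   60   61   59   66   62   63   60   58   57]
 [  67   64   61   61   60   61   60   63   57   61   63   61   61   58
    57   60   66   62   64   62   60   65   64   57]
 [  53   60   60   60   62   59   63   61   59   67   70   72   75   69
    60   63   59   60   63   64   71   60   65   64]
 [  57   62   63   61   61   62   63   63   71   69   67   70   67   70
    71   64   64   68   58   60   58   63   66   63]
 [  63   62   61   68   64   67   67   75   69   76   73   75   67   71
    71   76   71   67   65   63   55   65   63   56]
 [  63   63   58   62   63   69   73   74   69   83   81   84   85   80
    73   75   74   69   65   64   62   56   57   58]
 [  57   60   64   62   61   72   80   83   80   82   82   81   80   82
    83   71   72   63   77   64   60   60   55   58]
 [  62   64   61   61   71   72   71   78   83   80   86   89   85   82
    76   85   72   74   73  
[... 950 characters left out ...]
1   72   72   69   75
    73   71   69   67   69   66   59   66   61   60]
 [   3   52   63   60   61   63   65   73   71   70   72   75   75   81
    73   73   62   56   60   61   57   61   62   61]
 [   4    0   61   70   63   57   63   65   59   73   69   74   72   69
    63   59   54   54   62   64   60   60   62   62]
 [   6   -1   60   62   55   61   63   58   62   63   60   63   66   62
    59   63   66   64   62   59   63   63   64   58]
 [  -2    3   56   56   67   65   63   60   64   61   65   60   60   61
    58   59   62   61   62   67   61   61   62   61]
 [   2    2   -2   65   62   60   62   59   62   61   59   57   66   65
    59   59   61   61   68   60   59   64   59   61]]
```

View pics/s7c.png

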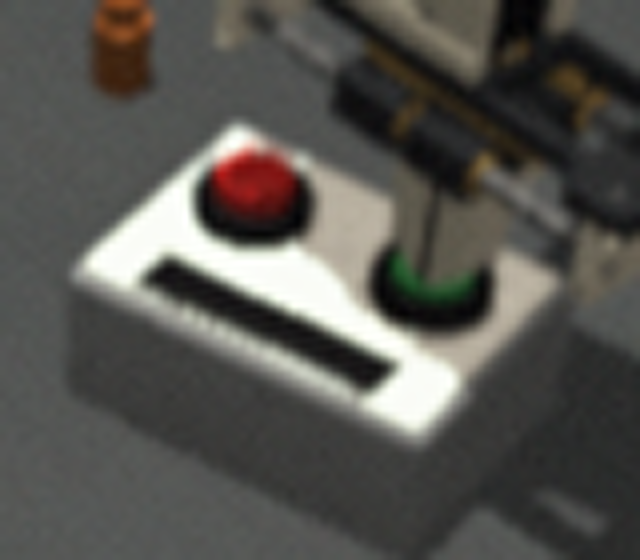

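The close-up shows the finger on the green cap, which is now about level with its black collar; STOP is up. The tip stopped hard at z about 75.6. The cap's free top was about 82 and the collar is about 72.5, so this is full travel. I'll release slowly to check where contact ends.

Call:
jog_arm --pt "0 0 -2 0" --pt "0 0 -1 0"

```text
t: 10.9
eef_pos: [527.0, 232.2, 80.9]
ee_rot: [-0.066, 0.997, -0.029, 0.005]
contact_force: [0.1, -0.2, 1.5]
grip_width: 0.3
```

Call:
jog_arm --pt "0 0 -2 0"

```text
t: 11.0
eef_pos: [526.9, 232.3, 83.0]
ee_rot: [-0.066, 0.997, -0.029, 0.005]
contact_force: [-1.3, -0.9, -0.5]
grip_width: 0.8
```

Call:
jog_arm --pt "0 0 -2 0"

```text
t: 11.1
eef_pos: [526.9, 232.3, 84.7]
ee_rot: [-0.066, 0.997, -0.029, 0.005]
contact_force: [-0.6, 0.8, 0.2]
grip_width: 0.8
```

Call:
jog_arm --pt "0 0 -2 0"

```text
t: 11.2
eef_pos: [526.8, 232.4, 86.5]
ee_rot: [-0.066, 0.997, -0.029, 0.005]
contact_force: [0.4, 0.1, 0.5]
grip_width: 0.3
```

Call:
jog_arm --pt "0 0 -2 0"

```text
t: 11.3
eef_pos: [526.7, 232.5, 88.2]
ee_rot: [-0.066, 0.997, -0.029, 0.004]
contact_force: [0.5, 0.2, -0.2]
grip_width: 0.8
```

Call:
jog_arm --pt "0 0 -20 0" --pt "0 0 -40 0" --pt "0 0 -40 0" --pt "0 0 -40 0" --pt "0 0 -40 0" --pt "35 0 -20 0" --pt "35 0 0 0" --pt "35 0 0 0" --pt "0 0 0 0" --pt "0 0 0 0" --pt "0 0 0 0"

```text
t: 12.4
eef_pos: [417.5, 229.9, 294.2]
ee_rot: [-0.066, 0.997, -0.029, 0.003]
contact_force: [-0.8, -0.8, -0.1]
grip_width: 0.7
```

```bash
python3 g.py; python3 -c "
from h import *
snap('scene','s8');snap('top','t8')"; sed 's/top0/t8/' m.py | python3 - | grep -E 'blue|START|STOP|^\['
```

```text
12.4 [417.5 229.9 294.2] [-0.8 -0.8 -0.1] angY 97.54 z [ 0.009 -0.057 -0.998] [ 0.38  0.22  1.51 -0.06  1.43 -1.31]
console y,x 412.2 -48.8
blue [306 205   9  21 142] [309.8 214.9] [ 515.4 -122.8  200. ] depth [ 515.2 -122.9  199.7]
START [178 207  11  12 102] [183.1 212.6] [524.3 233.   68. ] depth [522.8 231.1  80.5]
STOP [203 199  11  11 101] [208.1 203.9] [549.7 160.3  68. ] depth [549.  159.2  81.1]
[  75   37   86   70 4385] [837. 305.  13.] [1031.  532.  212.]
[ 383   39  107   94 8403] [ 775. -656.   12.] [1031. -374.  178.]
[255 114  33  33 491] [728. -75.  12.] [828.  24.  38.]
[308 120  25  26 348] [ 726. -203.   13.] [ 797. -132.   96.]
[   0  122   44  162 6085] [337. 667.  12.] [755. 685. 245.]
[202 125  22  24 384] [724. 121.  12.] [783. 180. 126.]
[ 497  155   15  102 1209] [ 396. -731.   12.] [ 696. -721.   97.]
[ 166  180   60   50 1937] [476. 113.  13.] [622. 287.  90.]
[ 284  180   75   60 3209] [ 448. -278.   13.] [623. -65. 208.]
[260 189   9   9  58] [572. -16.  23.] [597.   8.  34.]
[ 86 205  30  23 548] [482. 445.  12.] [548. 511. 137.]
[257 219   8   8  48] [485.  -4.  28.] [506.  17.  52.]
[383 223  29  23 518] [ 429. -430.   13.] [ 495. -366.   92.]
[ 228  356   66   28 1100] [ 23. -91.  12.] [101. 102. 140.]
```

View pics/s8.png

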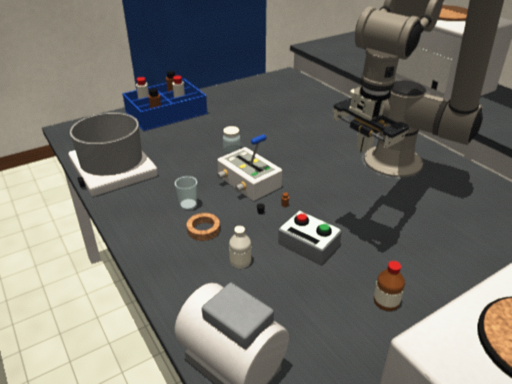

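The lever is open with its grip at (258,139), START is back up at (324,230), and everything else is where it was. Contact on release ended between z 81 and 83, so the button travelled about 6 mm.

```bash
python3 -c "
from station import arm
print(arm.hand_in())"
```

```text
the job is handed in; nothing more can be done
None
```

The valve lever is fully open, START was pressed all the way down and came back up, and I handed the job in. The hand-in gives no verdict, so the results below are from my own checks.

- **Lever:** I pushed it with the outside of the shut fingers, past the first click and on until it snapped to the second stop. The largest contact force I read was about 12 N; I only read force at the end of each move, so brief peaks in between would not show. The grip measured 49.5 mm to the green side, where fully open is 49 mm, and it was still there in the last picture.
- **START:** The fingertip went from first contact at a height of about 82 mm down to a hard stop at 75.6 mm, roughly the full 6 mm. After release the button's height was back to its starting value, within measurement noise.
- **START force:** Once the button reached its stop, the force read 35 N, well above the 5 N it needs. I stopped pushing shortly after that.
- **STOP and loose items:** I never touched STOP, and it is up. In the last overhead picture every loose item is within about 1 mm of where it started.
- **Arm:** It finished clear of everything with no contact force, at about 12.4 s of the 58 s allowed. The tool picked up a tilt of 3–4° during the moves, which the jog commands could not correct; it caused no trouble.

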